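# Lay two wood blanks into the corner-joint tray

## Task

Lay the pale wood blank and the black wood blank flat on the floor of the L-shaped recess in the plywood tray, ready for gluing a corner joint. Both fit in only one way: the pale one fills the short leg, from end to end with the corner included, and the black one fills the rest of the long leg, its end towards the side of the pale one. Leave the longer brown blank lying where it is on the table.

Things in the scene. Friction and masses are not known exactly. Their poses are not given: they have to be found in the camera images.
- tray: Fixed plywood tray 229 (x) x 168 (y) x 15 mm with blue-floored L-shaped recess, floor at z 6 mm, edges bevelled 5 mm. Origin: centre of underside, z up. Between walls, mm: short leg x -96.5 to -55.5, y -66 to 66 (centre -76, 0; 41 x 132 with the corner, runs along y); long leg x -55.5 to 96.5, y -66 to -25 (centre 20.5, -45.5; 152 x 41, along x), open to the short leg at the corner.
- pale_blank_centre (a point): Pale straw-coloured square wood blank, 27 x 120 x 27 mm, the shortest of three. Point: centre of the block, 13.5 mm above what it lies on; y axis along its length, z up. Starts flat on the table, pointing roughly away from the robot, free all round; the three blanks trade places between starts. About 0.1 kg.
- black_blank_centre (a point): Black (very dark grey-black) square wood blank, 27 x 140 x 27 mm. Point: centre of the block, 13.5 mm above what it lies on; y axis along its length, z up. Starts flat on the table, pointing roughly away from the robot, free all round; the three blanks trade places between starts. About 0.1 kg.
- brown_blank_centre (a point): Dark reddish-brown square wood blank, 27 x 160 x 27 mm, the longest; not wanted in the tray. Point: centre of the block, 13.5 mm above what it lies on; y axis along its length, z up. Starts flat on the table, pointing roughly away from the robot, free all round; the three blanks trade places between starts. About 0.1 kg.
Mind the look-alikes: they are no part of the job. What is shaped like the part that bears pale_blank_centre but pink is not meant.

How it is judged:
By the outcome, as a careful person would: the job done as asked, in the order asked, and still so for the second after the job is handed in, with the robot touching nothing.
It also fails if it takes over 48 s, if anything falls off the work surface, if the arm or the gripper's body presses on something with over 40 N, if the wrist force passes 120 N, or if a joint passes its speed limit or range.

## Robot

A 6-joint arm with a two-finger parallel gripper is mounted at the origin on a cart in front of the work surface, level with it; the furniture and walls round the work are solid. World frame = base frame: x ahead of the robot, y to its left, z up, the work surface at z = 0. Lengths are in mm, angles in rad, forces in N, time in s.
With the tool pointing down it reaches from about 350 to 875 mm from the base axis. Payload 4.2 kg.
Tool frame: the origin (TCP) lies at the very end of the fingers, on their centre line; the grasp point (between the pads) lies arm.grip_point_offset behind it (arm.grip_point_offset is the distance from the TCP to the grasp point, in mm); z points along the fingers, y is the line along which they close (so a half turn about z gives the same grasp; the last joint's range is limited). The gripper opens to 85 mm and grips with 20 to 120 N. Pads are 22 mm wide; open, the fingers measure 114 mm over their backs; the gripper's body (76 mm by 85 mm) begins 54 mm behind the grasp point. The pads swing forward as they close: fully open they stand 13 mm farther back than shut.
Start: joints at [-0.95, 0.385, 0.008, 0, -1.194, -0.259], TCP at [221.238, -584.511, 231.312] pointing down, gripper open.
Joint ranges: [-3.14, 3.14], [-1.21, 2.06], [-1.07, 1.41], [-3.16, 2.05], [-2.99, -0.16], [-3.1, 3.1]. Speed limits (rad/s): [2.79, 2.79, 3.14, 3.14, 3.14, 3.14].

## Interface

Orientations are given as a unit quaternion [x, y, z, w].
In Python, from bench import arm, cams, ticket gives the robot as it stands.
- The arm moves only by the tool servo_tool, never from a script. Its argument "commands" is a list that holds one entry, the list of rows, each a list of 7 numbers: the closure in counts, from 0 (fully open) to 255 (shut), then the shift along the tool's x, y, z in m, then the turn, a rotation vector about the tool's x, y, z in degrees. In form: [[[grip, x, y, z, ax, ay, az], ...]]. A call has 1 to 10 rows; each row shifts and turns the commanded pose from where the row before left it, along the tool's axes as they then stand; what a row does not reach is not made up. A row lasts 1/12 s, in which the tool goes at most 41.7 mm and 7.16 degrees, less where a joint would pass 70% of its speed; a pose out of reach is approached as far as the arm can. A call with a gripper value outside its range is refused whole. The fingers move at their own pace and stop on an object; the grip force is fixed at half the most. Time passes only in rows, so rows that do not move let the fingers close. It gives the time, the measured TCP pose, the force, the opening and the grip force at its end, in the units of the state.
- arm.read_state(): the state, without advancing time (a new reading comes with each control period).
- cams.get_image(name): name is "scene" or "top"; returns a dict with "frame" (400x640x3 uint8, blue, green, red), "K" (3x3 intrinsics, pixels), "k1" (the pictures are not rectified: a ray, as slopes to the right and down, at radius r is drawn at 1 + k1 r^2 times it, then the intrinsics apply), "T" (4x4, takes a point from camera to world coordinates). Camera axes: x right, y up, looking along -z (the intrinsics and any distortion apply to the point x, -y, -z); pixel columns grow to the right and rows downward; lengths in mm; the calibration is good to about 2 mm. A picture is of the moment at which its call begins. There is no depth.
- ticket.job_done(): hands the job in; it is judged then, once.
The state is a dict: "clock": time; "joints": joint angles; "joint_vel": joint speeds; "joint_efforts": joint torques, N m; "position": TCP position; "ee_rot": TCP orientation; "contact_force": force on the tool from outside, world axes, zero at the start; "wrist_torque": the same for the moment, N m; "gripper_width": finger opening in mm; "grasp_force": force on a finger pad.
Only numpy, scipy, OpenCV 4.12 (cv2) and the standard library are available. Lean on these libraries where they do the work, as an engineer would, in place of code of your own. Each camera call takes 0.05 s, during which the arm holds its last target. There are 200 camera calls.

## Working session

There is one attempt and no reset: what is moved stays moved. The work goes in short steps, Python scripts to look and compute and a tool call to move; the robot and the scene stay as the last step left them, time stands still between calls to the robot, and variables do not carry over. Pictures are saved under pics/ and viewed, at most 10 in all, crops included, and the job is handed in when it is done.

Besides the shell and the picture viewer there is one more tool, called after ">>>" by a JSON object that holds its "api" and its "payload". servo_tool: Moves the arm, as the interface text tells. Its arguments: {"type":"object","properties":{"commands":{"type":"array","items":{"type":"array","items":{"type":"array","items":{"type":"number"}}}}},"required":["commands"]}

```bash
mkdir -p pics; ls; python3 - <<'E'
from bench import arm,cams
import cv2
print(arm.read_state(), arm.grip_point_offset)
for n in("scene","top"):
    d=cams.get_image(n); cv2.imwrite(f"pics/{n}0.png",d["frame"]); print(n,d["K"],d["k1"],d["T"])
E
```

```text
pics
{'clock': 0.0, 'joints': array([-9.50383161e-01,  3.85536412e-01,  6.62098577e-03, -5.45712064e-04,
       -1.19402449e+00, -2.58609607e-01]), 'joint_vel': array([-0.00050889, -0.00022193,  0.00135644, -0.00121784,  0.00162292,
       -0.00053933]), 'joint_efforts': array([-2.27294486e-04, -3.92289305e+01,  1.88410181e+01,  4.18621615e+00,
       -4.53424640e-03, -1.15687428e-05]), 'position': array([ 221.04485472, -583.96317899,  230.22493789]), 'ee_rot': array([-1.79817582e-01,  9.83699357e-01,  1.07784099e-03, -2.26539463e-04]), 'contact_force': array([-0.1602825 ,  0.78398214, -0.37484658]), 'wrist_torque': array([0.02872501, 0.00203422, 0.0196501 ]), 'grasp_force': 0.0, 'gripper_width': 85.15675752149748} 18.700000000000003
scene [[476.91918625   0.         318.42138974]
 [  0.         476.91918625 197.33460141]
 [  0.           0.           1.        ]] -0.007280948752311536 [[ 7.23183536e-01  3.24161925e-01 -6.09856229e-01 -3.41537904e+02]
 [-6.90571242e-01  3.25562030e-01 -6.45848840e-01 -9.99191130e+02]
 [-1.08135712e-02  8.88216421e-01  4.59298004e-01  6.56168571e+02]
 [ 0.00000000e+00  0.00000000e+00  0.00000000e+00  1.00000000e+00]]
top [[362.08126319   0.         314.07736429]
 [  0.         362.08126319 197.1282743 ]
 [  0.           0.           1.        ]] -0.06807893483504805 [[ 2.82973128e-02  9.83661179e-01 -1.77791863e-01  2.11626121e+02]
 [-9.99233049e-01  3.26519067e-02  2.16140539e-02 -1.29624023e+02]
 [ 2.70661491e-02  1.77043886e-01  9.83830720e-01  1.25527433e+03]
 [ 0.00000000e+00  0.00000000e+00  0.00000000e+00  1.00000000e+00]]
```

View pics/scene0.png

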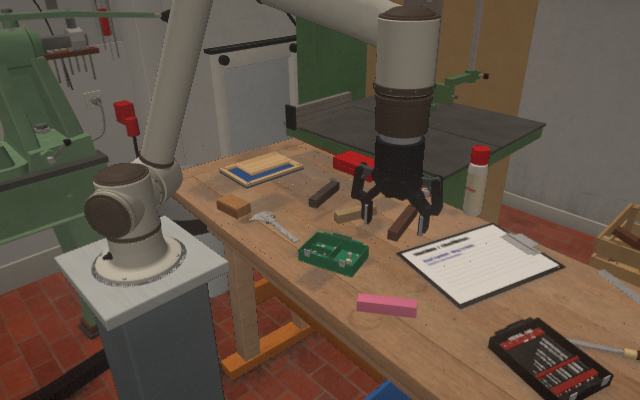

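View pics/top0.png

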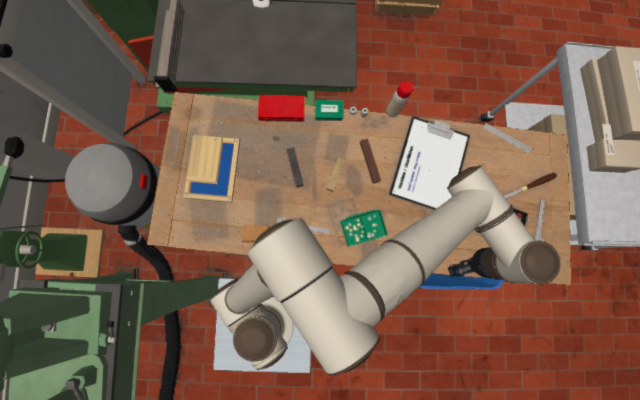

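The scene view shows the tray at about (262,168), black at (324,192), pale partly behind the fingers at (348,214) and brown at (405,220). The top view shows the tray at (212,167), black at (295,167), pale at (336,174) and brown at (370,160). The pink decoy is at (387,306) in the scene view.

```bash
cat > h.py <<'E'
import cv2,numpy as np
from bench import arm,cams
def crop(img,x,y,w,h,s): return cv2.resize(img[y:y+h,x:x+w],None,fx=s,fy=s,interpolation=cv2.INTER_CUBIC)
def ray(d,p):
    K=d["K"]; q=(np.array(p,float)-K[:2,2])/K[0,0]; u=q.copy()
    for _ in range(10): u=q/(1+d["k1"]*(u@u))
    v=d["T"][:3,:3]@np.array([u[0],-u[1],-1]); return d["T"][:3,3],v
def at(d,p,z):
    o,v=ray(d,p); return (o+v*(z-o[2])/v[2])
def tri(d1,p1,d2,p2):
    o1,v1=ray(d1,p1);o2,v2=ray(d2,p2)
    s=np.linalg.lstsq(np.c_[v1,-v2],o2-o1,rcond=None)[0]
    a,b=o1+s[0]*v1,o2+s[1]*v2
    return (a+b)/2,np.linalg.norm(a-b)
def proj(d,P):
    c=d["T"][:3,:3].T@(np.array(P,float)-d["T"][:3,3]); u=np.array([c[0],-c[1]])/-c[2]
    return d["K"][0,0]*u*(1+d["k1"]*(u@u))+d["K"][:2,2]
E
python3 - <<'E'
from h import *
a=crop(cv2.imread("pics/top0.png"),175,130,220,75,3.6)
b=crop(cv2.imread("pics/scene0.png"),210,150,220,90,3.6)
cv2.imwrite("pics/c1.png",np.vstack([a,b])); print(a.shape,b.shape)
E
```

```text
(270, 792, 3) (324, 792, 3)
```

View pics/c1.png

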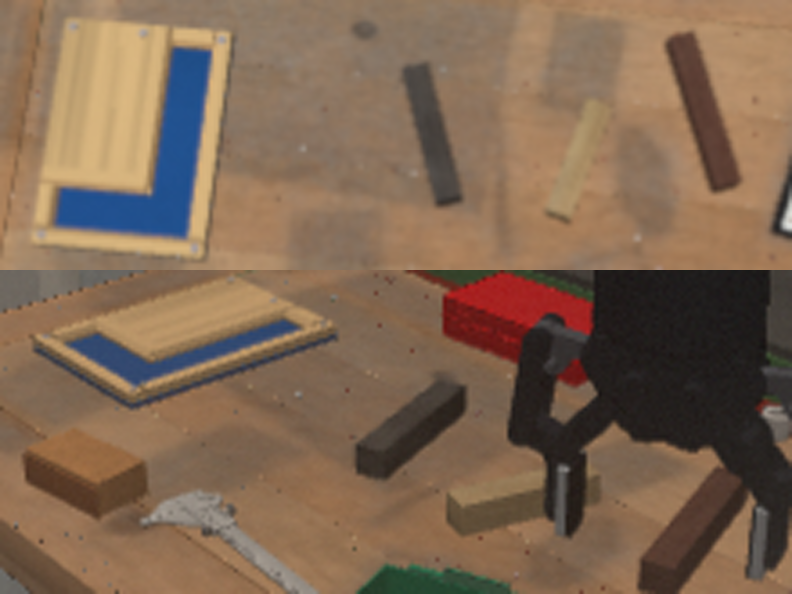

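In the crop, the tray's outer corners in the top part are (63,20), (232,30), (203,258) and (33,243). In the scene part they are (35,337), (135,397), (336,325) and (235,277). The black block's ends are near (416,65) and (449,202), and the pale block's near (597,103) and (558,217). I'll fit poses jointly from both views and draw the result over the pictures.

```bash
cat > fit.py <<'E'
from h import *
from scipy.optimize import least_squares
import json
def fit(dims,obs,ds,x0):
    # obs: list (cam, (sx,sy,sz), px) in half-size signs, sz 0 bottom 1 top ; params x,y,yaw,zbase
    def pts(p,s):
        c,sn=np.cos(p[2]),np.sin(p[2]); a=s[0]*dims[0]/2;b=s[1]*dims[1]/2
        return [p[0]+c*a-sn*b,p[1]+sn*a+c*b,p[3]+s[2]*dims[2]]
    f=lambda p:np.concatenate([proj(ds[c],pts(p,s))-np.array(q) for c,s,q in obs])
    r=least_squares(f,x0,x_scale=[1,1,.01,1]); return r.x,r.fun.reshape(-1,2),pts
def box(ds,img,cam,p,dims,pts,tf,col):
    C=[(-1,-1),(1,-1),(1,1),(-1,1)]
    q=[[tf(proj(ds[cam],pts(p,(a,b,z)))) for a,b in C] for z in(0,1)]
    for z in(0,1): cv2.polylines(img,[np.round(q[z]).astype(int)],True,col,1,cv2.LINE_AA)
E
cat > f1.py <<'E'
from fit import *
ds={n:cams.get_image(n) for n in("top","scene")}
T=lambda u,v:(175+u/3.6-.36,130+v/3.6-.36); S=lambda u,v:(210+u/3.6-.36,150+(v-270)/3.6-.36)
inv={"top":lambda p:((p[0]+.36-175)*3.6,(p[1]+.36-130)*3.6),"scene":lambda p:((p[0]+.36-210)*3.6,(p[1]+.36-150)*3.6+270)}
t,s="top","scene"
obs={"tray":((229,168,15),[(t,(1,1,1),T(63,20)),(t,(1,-1,1),T(232,30)),(t,(-1,-1,1),T(203,258)),(t,(-1,1,1),T(33,243)),
 (s,(-1,1,1),S(35,337)),(s,(-1,-1,1),S(135,397)),(s,(1,-1,1),S(336,325)),(s,(1,1,1),S(235,277))],(530,90,-.1,0)),
"black":((140,27,27),[(t,(1,1,1),T(404,66)),(t,(1,-1,1),T(428,63)),(t,(-1,-1,1),T(461,199)),(t,(-1,1,1),T(437,203)),
 (s,(-1,1,1),S(358,447)),(s,(-1,-1,1),S(386,455)),(s,(1,-1,1),S(466,388)),(s,(1,1,1),S(440,380)),(s,(-1,-1,0),S(384,478))],(530,-90,.2,0)),
"pale":((120,27,27),[(t,(1,1,1),T(587,100)),(t,(1,-1,1),T(609,106)),(t,(-1,-1,1),T(569,219)),(t,(-1,1,1),T(546,211)),
 (s,(-1,1,1),S(447,493)),(s,(-1,1,0),S(448,522)),(s,(-1,-1,0),S(462,532))],(520,-220,-.3,0)),
"brown":((160,27,27),[(t,(1,1,1),T(667,40)),(t,(1,-1,1),T(691,34)),(t,(-1,-1,1),T(739,182)),(t,(-1,1,1),T(713,189))],(540,-330,.3,0))}
img=cv2.imread("pics/c1.png")
for n,(dims,o,x0) in obs.items():
    p,r,pts=fit(dims,o,ds,x0); print(n,p.round(2),"deg",np.degrees(p[2]).round(1)); print(r.round(1).tolist())
    for c in ds: box(ds,img,c,p,dims,pts,inv[c],(0,0,255) if n!="brown" else (255,255,0))
    if n=="tray":
        L=[(-96.5,-66),(96.5,-66),(96.5,-25),(-55.5,-25),(-55.5,66),(-96.5,66)]
        for c in ds: cv2.polylines(img,[np.round([inv[c](proj(ds[c],pts(p,(x/114.5,y/84,.4)))) for x,y in L]).astype(int)],True,(0,255,0),1)
cv2.imwrite("pics/c2.png",img)
E
python3 f1.py
```

```text
tray [ 5.3386e+02  2.0814e+02 -5.0000e-02 -4.9900e+00] deg -2.7
[[0.9, -0.8], [0.0, -0.1], [0.6, -0.9], [0.2, -0.5], [-0.8, 0.4], [-0.9, -0.1], [0.1, 0.2], [-1.1, -0.1]]
black [ 5.4367e+02 -8.6950e+01  2.8000e-01 -3.7100e+00] deg 16.1
[[-0.2, 0.2], [0.5, -0.7], [1.0, -1.1], [0.2, -0.4], [-1.0, -0.3], [-0.7, -0.4], [0.1, -0.3], [-0.4, 0.1], [-0.0, 1.5]]
pale [ 5.2190e+02 -2.2959e+02 -3.1000e-01 -1.7200e+00] deg -17.7
[[-0.3, -1.1], [0.8, -0.3], [1.1, -0.3], [0.1, -0.6], [-0.7, -0.7], [-1.1, -0.2], [-0.3, 1.5]]
brown [ 5.805e+02 -3.546e+02  3.000e-01 -2.788e+01] deg 17.2
[[-0.2, 0.1], [0.2, -0.1], [-0.0, -0.0], [0.0, -0.0]]
```

View pics/c2.png

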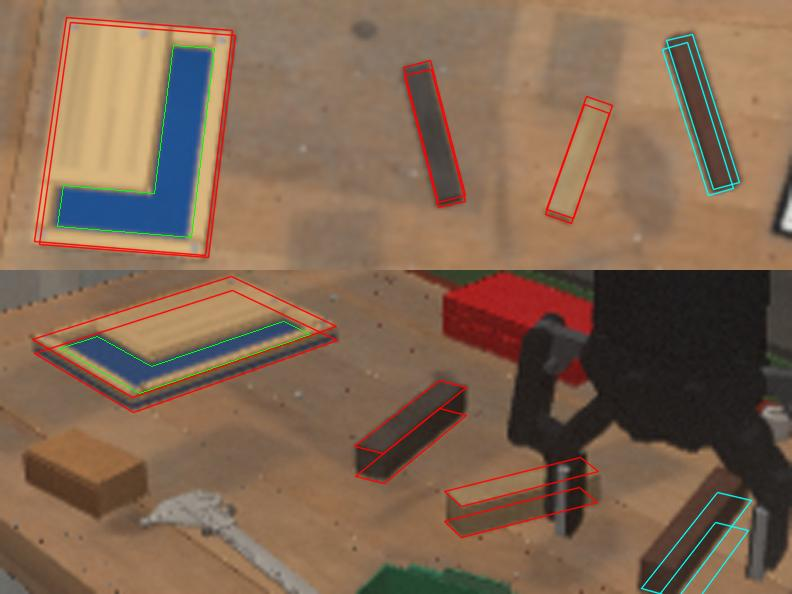

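The fits agree with both views to about 1 px, and the common z bias of −2 to −5 mm matches the stated calibration error. I'll refit with z = 0 and build a small row planner.

```bash
cat > plan.py <<'E'
from h import *
from scipy.spatial.transform import Rotation as Ro
import sys,json
def plan(x,y,z,yaw,grip,step=37,dstep=6.5,zsep=None):
    """yaw: tool-y (closing) direction in world deg, mod 180 not applied"""
    s=arm.read_state(); p=s["position"].copy(); R=Ro.from_quat(s["ee_rot"])
    ty=R.apply([0,1,0]); a=np.degrees(np.arctan2(ty[1],ty[0])); da=(yaw-a+180)%360-180
    d=np.array([x,y,z])-p; n=max(1,int(np.ceil(max(np.linalg.norm(d)/step,abs(da)/dstep))))
    rows=[]; 
    for i in range(n):
        rem=(np.array([x,y,z])-p)/(n-i); loc=np.round(R.inv().apply(rem)/1000,3)
        ty=R.apply([0,1,0]); a=np.degrees(np.arctan2(ty[1],ty[0])); da=(yaw-a+180)%360-180
        t=-round(da/(n-i),1)
        rows.append([grip,*loc.tolist(),0,0,t]); p=p+R.apply(loc*1000); R=R*Ro.from_rotvec([0,0,t],degrees=True)
    print("clock",round(s["clock"],2),"pos",s["position"].round(1),"q",s["joints"].round(2),"w",round(s["gripper_width"],1),"n",n)
    print(json.dumps(rows))
if __name__=="__main__": plan(*map(float,sys.argv[1:6]))
E
sed -e 's/return r.x,r.fun/return np.r_[r.x,0],r.fun/;s/f=lambda p:/f=lambda p_:(lambda p:/;s/for c,s,q in obs\])/for c,s,q in obs]))(np.r_[p_,0])/;s/f,x0,x_scale=\[1,1,.01,1\]/f,x0[:3],x_scale=[1,1,.01]/' fit.py > fitz.py
sed 's/from fit/from fitz/' f1.py > f2.py; python3 f2.py; python3 plan.py 522 -230 130 72.5 0
```

```text
tray [ 5.3181e+02  2.0550e+02 -5.0000e-02  0.0000e+00] deg -2.7
[[1.1, -0.7], [0.5, -0.0], [1.0, -0.5], [0.4, -0.2], [-1.0, -0.5], [-1.0, -1.1], [0.1, -0.8], [-1.2, -1.1]]
black [ 5.4172e+02 -8.8600e+01  2.8000e-01  0.0000e+00] deg 16.3
[[0.1, 0.4], [0.9, -0.5], [1.5, -0.8], [0.6, -0.0], [-1.1, -1.0], [-0.8, -1.2], [0.0, -1.1], [-0.5, -0.7], [-0.1, 0.8]]
pale [ 5.2116e+02 -2.2990e+02 -3.0000e-01  0.0000e+00] deg -17.2
[[-0.3, -1.1], [0.8, -0.3], [1.3, -0.2], [0.3, -0.4], [-0.8, -1.0], [-1.1, -0.5], [-0.3, 1.2]]
brown [ 5.724e+02 -3.496e+02  3.000e-01  0.000e+00] deg 17.2
[[-0.4, -0.4], [0.1, -0.6], [0.2, 0.4], [0.1, 0.5]]
clock 0.3 pos [ 221.2 -584.4  230.9] q [-0.95  0.39  0.01 -0.   -1.19 -0.26] w 85.3 n 13
[[0.0, -0.031, 0.017, 0.008, 0, 0, 2.9], [0.0, -0.03, 0.019, 0.008, 0, 0, 2.9], [0.0, -0.029, 0.02, 0.008, 0, 0, 2.9], [0.0, -0.028, 0.022, 0.008, 0, 0, 3.0], [0.0, -0.027, 0.023, 0.008, 0, 0, 2.9], [0.0, -0.026, 0.025, 0.008, 0, 0, 3.0], [0.0, -0.025, 0.026, 0.008, 0, 0, 2.9], [0.0, -0.023, 0.027, 0.008, 0, 0, 3.0], [0.0, -0.022, 0.029, 0.007, 0, 0, 2.9], [0.0, -0.021, 0.029, 0.008, 0, 0, 3.0], [0.0, -0.019, 0.031, 0.007, 0, 0, 2.9], [0.0, -0.017, 0.031, 0.008, 0, 0, 3.0], [0.0, -0.016, 0.033, 0.007, 0, 0, 2.9]]
```

>>> {"api": "servo_tool", "payload": {"commands": [[[0,-0.031,0.017,0.008,0,0,2.9],[0,-0.03,0.019,0.008,0,0,2.9],[0,-0.029,0.02,0.008,0,0,2.9],[0,-0.028,0.022,0.008,0,0,3.0],[0,-0.027,0.023,0.008,0,0,2.9],[0,-0.026,0.025,0.008,0,0,3.0],[0,-0.025,0.026,0.008,0,0,2.9],[0,-0.023,0.027,0.008,0,0,3.0],[0,-0.022,0.029,0.007,0,0,2.9],[0,-0.021,0.029,0.008,0,0,3.0]]]}}

```text
clock: 1.13
position: [453.4, -311.0, 152.3]
ee_rot: [0.077, 0.997, -0.0, 0.0]
contact_force: [0.4, 0.2, -0.1]
gripper_width: 85.1
grasp_force: 0.0
```

>>> {"api": "servo_tool", "payload": {"commands": [[[0,-0.019,0.031,0.007,0,0,2.9],[0,-0.017,0.031,0.008,0,0,3.0],[0,-0.016,0.033,0.007,0,0,2.9],[0,0,0,0,0,0,0],[0,0,0,0,0,0,0],[0,0,0,0,0,0,0]]]}}

```text
clock: 1.63
position: [522.4, -229.7, 130.2]
ee_rot: [0.151, 0.988, -0.0, -0.0]
contact_force: [-0.0, 0.1, -0.3]
gripper_width: 85.7
grasp_force: 0.0
```

```bash
python3 plan.py 521 -229 60 72.8 0; python3 - <<'E'
from h import *
d=cams.get_image("scene"); t=cams.get_image("top")
print(proj(t,[521,-230,27]))
cv2.imwrite("pics/s2.png",np.vstack([crop(d["frame"],280,120,200,130,2.7),crop(t["frame"],240,130,200,90,2.7)]))
E
```

```text
clock 1.63 pos [ 522.4 -229.7  130.2] q [-0.13  0.39 -0.27  0.   -0.92 -1.74] w 85.7 n 2
[[0.0, 0.001, 0.0, 0.035, 0, 0, -0.1], [0.0, 0.001, 0.0, 0.035, 0, 0, -0.1]]
[335.75431768 173.22830088]
```

View pics/s2.png

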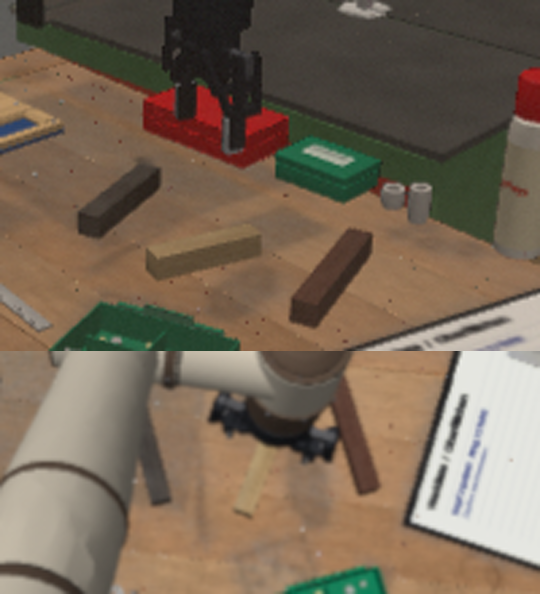

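The scene crop now shows the pale block unobstructed, spanning (147,255) to (261,240), with the gripper above it. The top view shows the gripper straddling it. I'll descend and grip.

>>> {"api": "servo_tool", "payload": {"commands": [[[0,0.001,0.001,0.035,0,0,-0.2],[0,0,0,0.035,0,0,-0.2],[0,0,0,0.034,0,0,0],[0,0,0,0.017,0,0,0],[0,0,0,0,0,0,0],[0,0,0,0,0,0,0],[255,0,0,0,0,0,0],[255,0,0,0,0,0,0],[255,0,0,0,0,0,0],[255,0,0,0,0,0,0]]]}}

```text
clock: 2.57
position: [522.7, -228.8, 10.7]
ee_rot: [0.148, 0.989, -0.0, 0.001]
contact_force: [-0.2, -0.9, 1.2]
gripper_width: 38.6
grasp_force: 0.0
```

>>> {"api": "servo_tool", "payload": {"commands": [[[255,0,0,0,0,0,0],[255,0,0,0,0,0,0],[255,0,0,0,0,0,0],[255,0,0,0,0,0,0]]]}}

```text
clock: 2.9
position: [522.8, -228.8, 10.7]
ee_rot: [0.148, 0.989, -0.0, 0.001]
contact_force: [-1.1, 0.7, 6.7]
gripper_width: 25.5
grasp_force: 60.7
```

>>> {"api": "servo_tool", "payload": {"commands": [[[255,0,0,-0.02,0,0,0],[255,0,0,-0.035,0,0,0],[255,0,0,-0.035,0,0,0],[255,0,0,0,0,0,0]]]}}

```text
clock: 3.23
position: [526.4, -229.7, 106.4]
ee_rot: [0.147, 0.989, -0.001, 0.007]
contact_force: [0.6, -0.6, 0.3]
gripper_width: 25.9
grasp_force: 59.9
```

```bash
python3 plan.py 456 209 90 177.3 255
```

```text
clock 3.23 pos [ 526.4 -229.7  106.4] q [-0.13  0.41 -0.3   0.   -0.85 -1.74] w 25.9 n 17
[[255.0, 0.011, 0.023, 0.001, 0, 0, -6.1], [255.0, 0.009, 0.025, 0.001, 0, 0, -6.1], [255.0, 0.006, 0.025, 0.001, 0, 0, -6.1], [255.0, 0.004, 0.026, 0.001, 0, 0, -6.1], [255.0, 0.001, 0.026, 0.001, 0, 0, -6.1], [255.0, -0.002, 0.026, 0.001, 0, 0, -6.1], [255.0, -0.005, 0.026, 0.001, 0, 0, -6.2], [255.0, -0.008, 0.025, 0.001, 0, 0, -6.1], [255.0, -0.01, 0.024, 0.001, 0, 0, -6.2], [255.0, -0.013, 0.023, 0.001, 0, 0, -6.1], [255.0, -0.015, 0.021, 0.001, 0, 0, -6.2], [255.0, -0.017, 0.02, 0.0, 0, 0, -6.1], [255.0, -0.019, 0.018, 0.001, 0, 0, -6.1], [255.0, -0.021, 0.016, 0.0, 0, 0, -6.2], [255.0, -0.023, 0.013, 0.001, 0, 0, -6.1], [255.0, -0.024, 0.011, 0.0, 0, 0, -6.2], [255.0, -0.025, 0.008, 0.001, 0, 0, -6.1]]
```

>>> {"api": "servo_tool", "payload": {"commands": [[[255,0.011,0.023,0.001,0,0,-6.1],[255,0.009,0.025,0.001,0,0,-6.1],[255,0.006,0.025,0.001,0,0,-6.1],[255,0.004,0.026,0.001,0,0,-6.1],[255,0.001,0.026,0.001,0,0,-6.1],[255,-0.002,0.026,0.001,0,0,-6.1],[255,-0.005,0.026,0.001,0,0,-6.2],[255,-0.008,0.025,0.001,0,0,-6.1],[255,-0.01,0.024,0.001,0,0,-6.2],[255,-0.013,0.023,0.001,0,0,-6.1]]]}}

```text
clock: 4.07
position: [480.9, 30.8, 89.2]
ee_rot: [-0.378, 0.926, 0.0, -0.0]
contact_force: [0.0, 0.8, -0.1]
gripper_width: 25.6
grasp_force: 59.9
```

>>> {"api": "servo_tool", "payload": {"commands": [[[255,-0.015,0.021,0.001,0,0,-6.2],[255,-0.017,0.02,0,0,0,-6.1],[255,-0.019,0.018,0.001,0,0,-6.1],[255,-0.021,0.016,0,0,0,-6.2],[255,-0.023,0.013,0.001,0,0,-6.1],[255,-0.024,0.011,0,0,0,-6.2],[255,-0.025,0.008,0.001,0,0,-6.1],[255,0,0,0,0,0,0],[255,0,0,0,0,0,0],[255,0,0,0,0,0,0]]]}}

```text
clock: 4.9
position: [451.5, 210.4, 85.0]
ee_rot: [-0.689, 0.725, 0.0, -0.001]
contact_force: [-0.8, -1.3, -1.2]
gripper_width: 25.4
grasp_force: 59.8
```

```bash
python3 plan.py 456 209 60 177.3 255; python3 - <<'E'
from h import *
d=cams.get_image("scene"); t=cams.get_image("top")
cv2.imwrite("pics/t3.png",t["frame"]);cv2.imwrite("pics/s3.png",d["frame"])
cv2.imwrite("pics/s3c.png",np.vstack([crop(d["frame"],200,110,150,85,4),crop(t["frame"],165,130,150,62,4)]))
E
```

```text
clock 4.9 pos [451.5 210.4  85. ] q [ 0.76  0.34 -0.49 -0.   -0.74 -0.81] w 25.4 n 1
[[255.0, 0.001, -0.005, 0.025, 0, 0, -0.2]]
```

View pics/s3c.png

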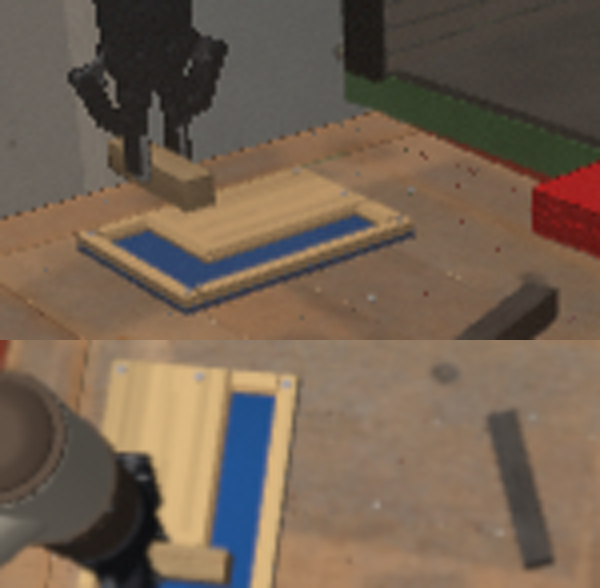

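The block hangs square in the gripper. In the scene crop its near end face is (182,186)–(214,178) on top and (182,208)–(214,201) below. In the top crop its end is at (231,545)–(231,580).

```bash
cat > f3.py <<'E'
from h import *
ds={n:cams.get_image(n) for n in("top","scene")}
S=lambda u,v:(200+u/4-.37,110+v/4-.37); T=lambda u,v:(165+u/4-.37,130+(v-340)/4-.37)
zt=85-10.7+27; zb=zt-27
print("held, scene: top (-x,-y)",at(ds["scene"],S(182,187),zt).round(1),"(+x,-y)",at(ds["scene"],S(214,178),zt).round(1),"bottom",at(ds["scene"],S(182,208),zb).round(1),at(ds["scene"],S(214,201),zb).round(1), "(-x,+y)",at(ds["scene"],S(109,140),zt).round(1))
print("held, top: (+x,-y)",at(ds["top"],T(231,546),zt).round(1),"(-x,-y)",at(ds["top"],T(231,577),zt).round(1))
# tray per camera, from tray corners in f1 fit
from scipy.optimize import least_squares
T1=lambda u,v:(175+u/3.6-.36,130+v/3.6-.36); S1=lambda u,v:(210+u/3.6-.36,150+(v-270)/3.6-.36)
C=np.array([(1,1),(1,-1),(-1,-1),(-1,1)])*[114.5,84]
for n,q in(("top",[T1(63,20),T1(232,30),T1(203,258),T1(33,243)]),("scene",[S1(235,277),S1(336,325),S1(135,397),S1(35,337)])):
    P=np.array([at(ds[n],a,15)[:2] for a in q])
    f=lambda p:(C@np.array([[np.cos(p[2]),np.sin(p[2])],[-np.sin(p[2]),np.cos(p[2])]])+p[:2]-P).ravel()
    r=least_squares(f,[530,200,0]); x=r.x; c,s=np.cos(x[2]),np.sin(x[2])
    g=lambda a,b:(x[:2]+[c*a-s*b,s*a+c*b]).round(1)
    print(n,"tray",x[:2].round(1),np.degrees(x[2]).round(2),"res",np.abs(r.fun).max().round(1),"short leg ctr",g(-76,0),"long",g(20.5,-45.5),"target -y end corners",g(-89.5,-60),g(-62.5,-60))
E
python3 f3.py
```

```text
held, scene: top (-x,-y) [424.6 135.7 101.3] (+x,-y) [452.8 132.9 101.3] bottom [436.5 155.8  74.3] [462.6 149.4  74.3] (-x,+y) [441.8 259.5 101.3]
held, top: (+x,-y) [463.2 145.2 101.3] (-x,-y) [437.5 143.3 101.3]
top tray [530.4 208.1] -2.56 res 1.2 short leg ctr [454.5 211.5] long [548.9 161.7] target -y end corners [438.3 152.1] [465.3 150.9]
scene tray [529.1 197.8] -3.09 res 3.6 short leg ctr [453.2 201.9] long [547.1 151.3] target -y end corners [436.5 142.7] [463.5 141.3]
```

```bash
cat > ov.py <<'E'
from fit import *
# overlay held block model side by side with raw, 8x
def view(out,boxes,wins,s=8,tag=None):
    ds={n:cams.get_image(n) for n in("top","scene")}; tiles=[]
    for cam,(x,y,w,h) in wins:
        raw=crop(ds[cam]["frame"],x,y,w,h,s); o=raw.copy()
        for cx,cy,yaw,zb,dims in boxes:
            c,sn=np.cos(yaw),np.sin(yaw)
            pts=lambda p,q:[cx+c*q[0]*dims[0]/2-sn*q[1]*dims[1]/2,cy+sn*q[0]*dims[0]/2+c*q[1]*dims[1]/2,zb+q[2]*dims[2]]
            box(ds,o,cam,None,dims,pts,lambda p:((p[0]-x+.5)*s-.5,(p[1]-y+.5)*s-.5),(255,255,0))
        tiles.append(np.hstack([raw,o]))
    cv2.imwrite(out,np.vstack(tiles))
E
python3 - <<'E'
from ov import *
view("pics/o4.png",[(451.5,206.4,np.radians(87.3),74.3,(120,27,27))],[("scene",(215,135,50,36)),("top",(190,155,50,36))])
E
```

```text
(no output)
```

View pics/o4.png

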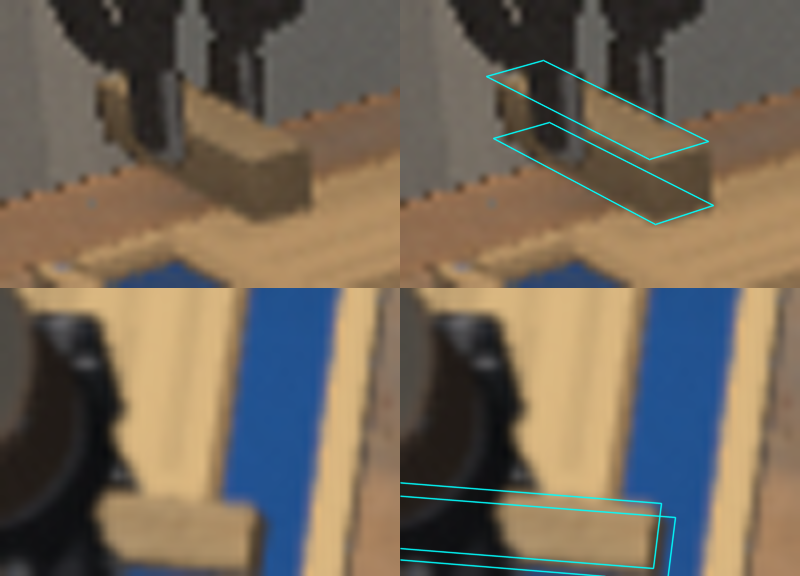

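The overlay matches the held block to about half a pixel in both views, with the block centre some 3–4 mm to −y of the TCP. The block needs about (+3.5, +2) mm to be centred over the leg, so I'll correct that and lower it.

```bash
python3 plan.py 455 212.4 40 177.2 255
```

```text
clock 5.2 pos [452.1 210.1  85.4] q [ 0.76  0.34 -0.49 -0.   -0.74 -0.81] w 25.4 n 2
[[255.0, -0.001, -0.001, 0.023, 0, 0, -0.1], [255.0, -0.001, -0.002, 0.022, 0, 0, -0.1]]
```

>>> {"api": "servo_tool", "payload": {"commands": [[[255,-0.001,-0.001,0.023,0,0,0],[255,-0.001,-0.002,0.022,0,0,0],[255,0,0,0.01,0,0,0],[255,0,0,0,0,0,0],[255,0,0,0,0,0,0],[255,0,0,0,0,0,0]]]}}

```text
clock: 5.7
position: [455.7, 212.9, 31.0]
ee_rot: [-0.689, 0.725, -0.0, 0.001]
contact_force: [0.0, -0.0, -0.9]
gripper_width: 25.8
grasp_force: 59.8
```

>>> {"api": "servo_tool", "payload": {"commands": [[[255,0,0,0.005,0,0,0],[255,0,0,0.004,0,0,0],[255,0,0,0.003,0,0,0],[255,0,0,0.001,0,0,0],[255,0,0,0,0,0,0],[255,0,0,0,0,0,0]]]}}

```text
clock: 6.2
position: [455.1, 212.7, 17.3]
ee_rot: [-0.689, 0.725, -0.0, -0.0]
contact_force: [-0.2, 0.9, -0.1]
gripper_width: 25.4
grasp_force: 59.8
```

No contact force, and the block bottom is about 0.6 mm above the floor. I'll release it and rise.

>>> {"api": "servo_tool", "payload": {"commands": [[[0,0,0,0,0,0,0],[0,0,0,0,0,0,0],[0,0,0,0,0,0,0],[0,0,0,0,0,0,0],[0,0,0,0,0,0,0],[0,0,0,-0.02,0,0,0],[0,0,0,-0.04,0,0,0],[0,0,0,-0.04,0,0,0]]]}}

```text
clock: 6.87
position: [454.2, 211.8, 117.3]
ee_rot: [-0.689, 0.725, 0.0, -0.002]
contact_force: [1.8, 1.2, -1.4]
gripper_width: 85.0
grasp_force: 0.0
```

```bash
python3 plan.py 541 -88 110 106.3 0
```

```text
clock 6.87 pos [454.2 211.8 117.3] q [ 0.76  0.3  -0.45 -0.   -0.83 -0.81] w 85.0 n 11
[[0.0, 0.027, -0.009, 0.001, 0, 0, 6.4], [0.0, 0.026, -0.012, 0.001, 0, 0, 6.4], [0.0, 0.024, -0.015, 0.001, 0, 0, 6.4], [0.0, 0.022, -0.018, 0.001, 0, 0, 6.5], [0.0, 0.02, -0.02, 0.001, 0, 0, 6.4], [0.0, 0.018, -0.022, 0.0, 0, 0, 6.5], [0.0, 0.015, -0.024, 0.001, 0, 0, 6.4], [0.0, 0.012, -0.025, 0.0, 0, 0, 6.5], [0.0, 0.01, -0.027, 0.001, 0, 0, 6.4], [0.0, 0.006, -0.028, 0.0, 0, 0, 6.5], [0.0, 0.004, -0.028, 0.001, 0, 0, 6.4]]
```

>>> {"api": "servo_tool", "payload": {"commands": [[[0,0.027,-0.009,0.001,0,0,6.4],[0,0.026,-0.012,0.001,0,0,6.4],[0,0.024,-0.015,0.001,0,0,6.4],[0,0.022,-0.018,0.001,0,0,6.5],[0,0.02,-0.02,0.001,0,0,6.4],[0,0.018,-0.022,0,0,0,6.5],[0,0.015,-0.024,0.001,0,0,6.4],[0,0.012,-0.025,0,0,0,6.5],[0,0.01,-0.027,0.001,0,0,6.4],[0,0.006,-0.028,0,0,0,6.5]]]}}

```text
clock: 7.7
position: [534.3, -61.4, 110.2]
ee_rot: [-0.194, 0.981, 0.0, -0.0]
contact_force: [0.4, 0.6, 0.1]
gripper_width: 85.4
grasp_force: 0.0
```

>>> {"api": "servo_tool", "payload": {"commands": [[[0,0.004,-0.028,0.001,0,0,6.4],[0,0,0,0,0,0,0],[0,0,0,0,0,0,0],[0,0,0,0,0,0,0]]]}}

```text
clock: 8.03
position: [541.2, -87.3, 109.1]
ee_rot: [-0.142, 0.99, 0.0, -0.0]
contact_force: [0.4, 0.3, 0.0]
gripper_width: 86.1
grasp_force: 0.0
```

```bash
python3 plan.py 540 -87.5 10 106.3 0
```

```text
clock 8.03 pos [541.2 -87.3 109.1] q [ 0.14  0.38 -0.35 -0.   -0.85 -1.42] w 86.1 n 3
[[0.0, 0.0, 0.0, 0.033, 0, 0, 0.0], [0.0, 0.001, 0.0, 0.033, 0, 0, 0.0], [0.0, 0.0, 0.0, 0.033, 0, 0, 0.1]]
```

>>> {"api": "servo_tool", "payload": {"commands": [[[0,0.001,0,0.033,0,0,0],[0,0,0,0.033,0,0,0],[0,0,0,0.032,0,0,0],[0,0,0,0,0,0,0],[0,0,0,0,0,0,0],[255,0,0,0,0,0,0],[255,0,0,0,0,0,0],[255,0,0,0,0,0,0],[255,0,0,0,0,0,0],[255,0,0,0,0,0,0]]]}}

```text
clock: 8.87
position: [541.3, -87.5, 12.7]
ee_rot: [-0.142, 0.99, -0.0, 0.001]
contact_force: [-6.4, 3.2, 40.5]
gripper_width: 25.7
grasp_force: 49.4
```

>>> {"api": "servo_tool", "payload": {"commands": [[[255,0,0,0,0,0,0],[255,0,0,0,0,0,0],[255,0,0,0,0,0,0],[255,0,0,0,0,0,0]]]}}

```text
clock: 9.2
position: [541.6, -87.6, 12.8]
ee_rot: [-0.142, 0.99, -0.0, 0.001]
contact_force: [-0.9, 2.0, 6.6]
gripper_width: 25.4
grasp_force: 60.9
```

>>> {"api": "servo_tool", "payload": {"commands": [[[255,0,0,-0.02,0,0,0],[255,0,0,-0.035,0,0,0],[255,0,0,-0.035,0,0,0],[255,0,0,0,0,0,0],[255,0,0,0,0,0,0],[255,0,0,0,0,0,0]]]}}

```text
clock: 9.7
position: [539.8, -87.6, 101.0]
ee_rot: [-0.142, 0.99, 0.0, -0.0]
contact_force: [-0.3, -0.3, -1.0]
gripper_width: 25.6
grasp_force: 59.9
```

```bash
python3 plan.py 549 162 90 87.3 255
```

```text
clock 9.7 pos [539.8 -87.6 101. ] q [ 0.14  0.39 -0.36 -0.   -0.83 -1.42] w 25.6 n 7
[[255.0, -0.011, 0.034, 0.002, 0, 0, 2.7], [255.0, -0.01, 0.034, 0.002, 0, 0, 2.7], [255.0, -0.008, 0.035, 0.001, 0, 0, 2.7], [255.0, -0.006, 0.035, 0.002, 0, 0, 2.7], [255.0, -0.005, 0.035, 0.001, 0, 0, 2.7], [255.0, -0.003, 0.036, 0.002, 0, 0, 2.7], [255.0, -0.001, 0.036, 0.001, 0, 0, 2.8]]
```

>>> {"api": "servo_tool", "payload": {"commands": [[[255,-0.011,0.034,0.002,0,0,2.7],[255,-0.01,0.034,0.002,0,0,2.7],[255,-0.008,0.035,0.001,0,0,2.7],[255,-0.006,0.035,0.002,0,0,2.7],[255,-0.005,0.035,0.001,0,0,2.7],[255,-0.003,0.036,0.002,0,0,2.7],[255,-0.001,0.036,0.001,0,0,2.8],[255,0,0,0,0,0,0],[255,0,0,0,0,0,0],[255,0,0,0,0,0,0]]]}}

```text
clock: 10.53
position: [548.0, 161.8, 88.5]
ee_rot: [0.023, 1.0, -0.001, -0.002]
contact_force: [-0.5, -0.5, -0.8]
gripper_width: 25.4
grasp_force: 59.9
```

```bash
python3 - <<'E'
from ov import *
s=arm.read_state(); p=s["position"]; print(p.round(1),s["ee_rot"].round(3))
from scipy.spatial.transform import Rotation as Ro
y=Ro.from_quat(s["ee_rot"]).apply([0,1,0]); a=np.arctan2(y[1],y[0])-np.pi/2; print(np.degrees(a))
tr=(531.8,205.5,np.radians(-2.7)); c,sn=np.cos(tr[2]),np.sin(tr[2])
g=lambda u,v:(tr[0]+c*u-sn*v,tr[1]+sn*u+c*v)
view("pics/o5.png",[(p[0],p[1],a,p[2]-12.8,(140,27,27)),(*g(-76,0),tr[2],6,(27,120,27)),(*tr[:2],tr[2],0,(229,168,15))],[("scene",(216,120,90,74)),("top",(177,128,90,74))],s=4)
E
```

```text
[548.  161.8  88.5] [ 0.023  1.    -0.001 -0.002]
-2.64436217152712
```

View pics/o5.png

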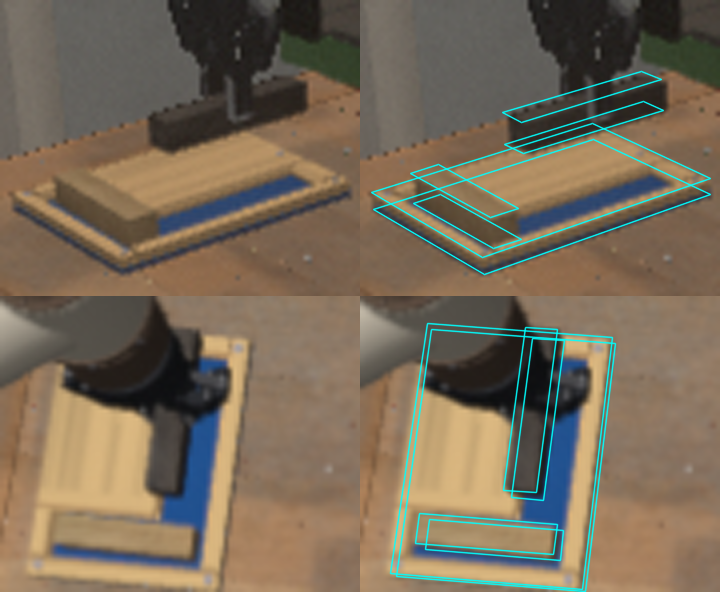

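Measured against the tray's own residual in each view, the placed pale block sits at the centre of the short leg, on the floor. The held black block needs about −1.5 mm in x and nothing in y, and its yaw matches. I'll lower it.

```bash
python3 plan.py 546.5 161.8 32 87.2 255
```

```text
clock 10.63 pos [548.5 161.   89.3] q [ 0.57  0.44 -0.31 -0.   -0.83 -2.19] w 25.4 n 2
[[255.0, 0.001, 0.0, 0.029, 0, 0, 0.0], [255.0, 0.001, 0.001, 0.028, 0, 0, 0.1]]
```

>>> {"api": "servo_tool", "payload": {"commands": [[[255,0.001,0,0.029,0,0,0],[255,0.001,0.001,0.028,0,0,0.1],[255,0,0,0,0,0,0],[255,0,0,0,0,0,0],[255,0,0,0,0,0,0]]]}}

```text
clock: 11.05
position: [548.2, 163.0, 34.4]
ee_rot: [0.024, 1.0, 0.0, 0.001]
contact_force: [-0.4, -0.1, -0.4]
gripper_width: 25.6
grasp_force: 59.9
```

>>> {"api": "servo_tool", "payload": {"commands": [[[255,0.001,-0.001,0.005,0,0,0],[255,0,0,0.005,0,0,0],[255,0,0,0.003,0,0,0],[255,0,0,0.001,0,0,0],[255,0,0,0,0,0,0],[255,0,0,0,0,0,0]]]}}

```text
clock: 11.55
position: [546.3, 162.5, 19.4]
ee_rot: [0.024, 1.0, 0.0, 0.0]
contact_force: [-0.4, 1.0, -1.0]
gripper_width: 25.2
grasp_force: 60.0
```

>>> {"api": "servo_tool", "payload": {"commands": [[[0,0,0,0,0,0,0],[0,0,0,0,0,0,0],[0,0,0,0,0,0,0],[0,0,0,0,0,0,0],[0,0,0,0,0,0,0],[0,0,0,-0.02,0,0,0],[0,0,0,-0.04,0,0,0],[0,0,0,-0.04,0,0,0],[0,0,0,-0.04,0,0,0],[0,0,0,0,0,0,0]]]}}

```text
clock: 12.38
position: [551.1, 164.5, 168.6]
ee_rot: [0.023, 1.0, 0.004, 0.008]
contact_force: [1.3, 0.9, 1.4]
gripper_width: 85.4
grasp_force: 0.0
```

>>> {"api": "servo_tool", "payload": {"commands": [[[0,0,-0.037,0,0,0,0],[0,0,-0.037,0,0,0,0],[0,0,-0.037,0,0,0,0],[0,0,-0.037,0,0,0,0],[0,0,-0.037,0,0,0,0],[0,0,-0.037,0,0,0,0],[0,0,0,0,0,0,0],[0,0,0,0,0,0,0]]]}}

```text
clock: 13.05
position: [535.1, -61.1, 159.1]
ee_rot: [0.026, 1.0, 0.0, -0.0]
contact_force: [0.6, 0.8, 0.2]
gripper_width: 84.9
grasp_force: 0.0
```

```bash
python3 - <<'E'
from ov import *
tr=(531.8,205.5,np.radians(-2.7)); c,sn=np.cos(tr[2]),np.sin(tr[2])
g=lambda u,v:(tr[0]+c*u-sn*v,tr[1]+sn*u+c*v)
view("pics/o6.png",[(*g(20.5,-45.5),tr[2],6,(140,27,27)),(*g(-76,0),tr[2],6,(27,120,27)),(*tr[:2],tr[2],0,(229,168,15))],[("scene",(216,140,90,52)),("top",(177,128,76,76))],s=4)
E
```

```text
Traceback (most recent call last):
  File "ov.py", line 12, in view
    cv2.imwrite(out,np.vstack(tiles))
                    ~~~~~~~~~^^^^^^^
ValueError: all the input array dimensions except for the concatenation axis must match exactly, but along dimension 1, the array at index 0 has size 720 and the array at index 1 has size 608
```

```bash
python3 - <<'E'
from ov import *
tr=(531.8,205.5,np.radians(-2.7)); c,sn=np.cos(tr[2]),np.sin(tr[2])
g=lambda u,v:(tr[0]+c*u-sn*v,tr[1]+sn*u+c*v)
view("pics/o6.png",[(*g(20.5,-45.5),tr[2],6,(140,27,27)),(*g(-76,0),tr[2],6,(27,120,27)),(*tr[:2],tr[2],0,(229,168,15))],[("scene",(216,140,90,52)),("top",(177,128,90,76))],s=4.4)
E
```

```text
(no output)
```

View pics/o6.png

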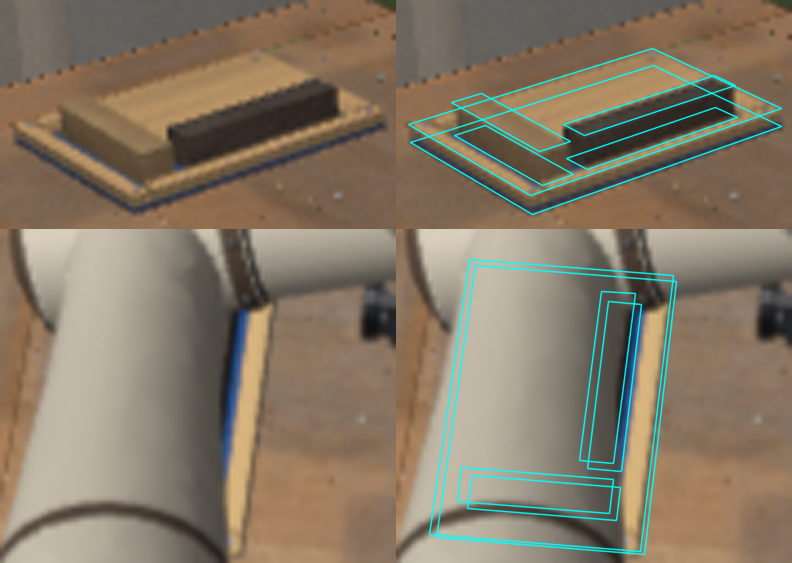

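Both blocks lie flat on the recess floor. In the scene crop, the black block's ends at (167,130) and (339,90) match the target outline once the tray's own offset is allowed for. The pale block also fills the short leg. The gripper is open and clear, so I'm handing in.

```bash
python3 -c "
from bench import ticket
print(ticket.job_done())"
```

```text
the job is handed in; nothing more can be done
None
```

I laid the pale and black blanks flat in their legs of the tray recess, left the brown one alone, and handed the job in at about 13 s on the clock; the final camera check looked right, but no verdict came back.

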